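Draw the sprung tail spindle back to its load ring and hold it

ROBOT

A 7-joint arm with a two-finger parallel gripper is mounted at the origin on a cart in front of the work surface, level with it; the furniture and walls round the work are solid. World frame = base frame: x ahead of the robot, y to its left, z up, the work surface at z = 0. Lengths are in m, angles in degrees, forces in N, time in s.
With the tool pointing down it reaches from about 0.425 to 0.875 m from the base axis. Payload 4.7 kg.
Tool frame: the origin (TCP) lies at the very end of the fingers, on their centre line; the grasp point (between the pads) lies 19 mm behind it (env.grip_point_offset is the distance from the TCP to the grasp point, in m); z points along the fingers, y is the line along which they close (so a half turn about z gives the same grasp; the last joint's range is limited). The gripper opens to 87 mm and grips with 3 to 60 N. Pads are 19 mm wide; open, the fingers measure 117 mm over their backs; the gripper's body (75 mm by 190 mm) begins 51 mm behind the grasp point.
Start: joints at [68.073, 18.392, -4.016, 83.108, 1.295, 78.541, -3.26], TCP at [0.251, -0.6, 0.223] pointing down, gripper open.
Joint ranges: [-163.93, 163.93], [-17.29, 119.83], [-79.2, 71.16], [3.27, 140.29], [-89.18, 269.18], [5.43, 117.66], [-154.24, 154.24]. Speed limits (degrees/s): [147.25, 147.25, 180, 180, 180, 180, 180].

INTERFACE

Orientations are given as [roll, pitch, yaw] about the fixed x, y, z axes, in that order (R = Rz(yaw) Ry(pitch) Rx(roll)).
In Python, from cell import env gives the robot as it stands.
- The arm moves only by the tool jog_arm, never from a script. Its argument "motion" is a list of rows, each an object of numbers: "x", "y", "z": the shift along the tool's x, y, z in cm; "ax", "ay", "az": the turn, a rotation vector about the tool's x, y, z in degrees. In form: [{"x": .., "y": .., "z": .., "ax": .., "ay": .., "az": ..}, ...]. A call has exactly 5 rows; each row shifts and turns the commanded pose from where the row before left it, along the tool's axes as they then stand; what a row does not reach is not made up. A row lasts 1/10 s, in which the tool goes at most 50 mm and 8.59 degrees, less where a joint would pass 70% of its speed; a pose out of reach is approached as far as the arm can. A call is refused whole if a number of a shift passes 5 or a number of a turn 8.59, either way. A call with a gripper value outside its range is refused whole. "claw" is the gripper command: -1 is shut, 1 is fully open, values between are in proportion, set as the call begins (left out, the last holds). The fingers move at their own pace and stop on an object; "squeeze" is the grip in N (left out, the last holds). Time passes only in rows, so rows that do not move let the fingers close, or fill a call up. It gives the time, the measured TCP pose, the force, the opening and the grip force at its end, in the units of the state.
- env.get_obs(): the state, without advancing time (a new reading comes with each control period).
- env.read_camera(name): name is "scene" or "side" or "wrist"; returns the picture (400x640x3 uint8, red, green, blue); there is no depth.
- env.camera_params(name): a dict with "fx", "fy", "cx", "cy" (pixels), "extrinsics" (4x4, takes a point from world to camera coordinates). Camera axes: x right, y up, looking along -z (the intrinsics and any distortion apply to the point x, -y, -z); pixel columns grow to the right and rows downward; lengths in m; the calibration is good to about 2 mm. A picture is of the moment at which its call begins: read the wrist's pose just before it. camera_params takes no time and is no camera call; for the wrist camera it gives the pose at the moment of the call.
- env.sign_off(): hands the job in; it is judged then, once.
The state is a dict: "time_s": time; "qpos": joint angles; "joint_velocities": joint speeds; "effort": joint torques, N m; "tool_pos": TCP position; "tool_rot": TCP orientation; "force": force on the tool from outside, world axes, zero at the start; "wrist_torque": the same for the moment, N m; "grip_width": finger opening in m; "grasp_force": force on a finger pad.
Only numpy, scipy, OpenCV 4.12 (cv2) and the standard library are available. Lean on these libraries where they do the work, as an engineer would, in place of code of your own. Each camera call takes 0.05 s, during which the arm holds its last target. There are 200 camera calls.

TASK

Take the medium one of the three draw pins (the only one that fits) out of the rack and push it fully down into the eye at the end of the tailstock's sprung rod. Then, gripping that pin, pull the rod out of its sleeve until the red ring has just come clear of the sleeve, and keep holding it there, still gripping, when you finish, so that I can load the round bar. Leave the other two pins in the rack and the bar where it lies.

Things in the scene. Friction and masses are not known exactly. Their poses are not given: they have to be found in the camera images.
- spindle (a joint): how far the sprung steel rod (level, 16 mm thick) is drawn out, m: 0 at rest, 0.050 at the end stop; it slides along the eye's -y. It pulls back with about 4.5 N at 0, plus 0.3 N per mm (15 N at the ring), plus 1 N friction. A red ring 5 mm wide round the rod is hidden inside the sleeve at rest: begins to show at 0.027, just clear at 0.032.
- eye (a point): centre of the upper mouth of the vertical through hole (16 mm wide) in the round dark steel boss (36 mm wide, 40 mm tall) on the rod's free end; moves with the rod. 100 mm above the bench. z up; its -y axis is the direction in which the rod is pulled out (level, away from the tailstock).
- sleeve_end (a point): centre of the end face of the fixed aluminium sleeve (29 mm thick) the rod comes out of, 80 mm above the bench; axes as the eye's. At rest the boss's near side is 18 mm from it. Behind it (+y) stand the green tailstock, 106 mm high, and 130 mm further the green fixed head, 134 mm high, on one fixed steel bed 90 mm wide.
- pin_medium: draw pin that fits: steel shank 13 mm thick, 50 mm long with 8 mm tapered tip (7 mm at its end), then a collar 28 mm wide, 5 mm thick, then a round black-ringed knob 22 mm wide, 34 mm tall. Hangs upright in the rack by its collar. Origin: middle of the shank's lower end; z towards the knob, whose top is at 89 mm. Home, the collar lies on the boss, origin 50 mm below the mouth. About 80 g.
- pin_thin: look-alike pin, too thin: shank 10 mm, collar 26 mm, knob 18 mm; all lengths and origin as for pin_medium
- pin_thick: look-alike pin, too thick for the eye: shank 18 mm, collar 32 mm, knob 26 mm; all lengths and origin as for pin_medium
- pin_rack: fixed rack, 64 (x) x 166 mm (y): wooden foot and back, aluminium comb on top whose upper face is 60 mm above the bench, with three slots 21 mm wide in a row along its y axis, 45 mm apart, open towards its -x side; which pin hangs in which slot varies. Origin under its centre, on the bench. The pins' lower ends are 10 mm above the bench.
- round_bar: turned steel bar, 25 mm thick, 90 mm long, lying on the bench: the part to be loaded later; leave it alone. Origin on its underside in the middle, y along the bar.
There are look-alikes about, which are no part of the job. What is shaped like the pin_thick but purple or turquoise is not meant.

How it is judged:
By the outcome, as a careful person would: the job done as asked, in the order asked, and still so for the second after the job is handed in, while the arm keeps its last pose, push and grip.
It also fails if it takes over 40 s, if anything falls off the work surface, if the arm or the gripper's body presses on something with over 40 N, if the wrist force passes 120 N, or if a joint passes its speed limit or range.

## Working session

There is one attempt and no reset: what is moved stays moved. The work goes in short steps, Python scripts to look and compute and a tool call to move; the robot and the scene stay as the last step left them, time stands still between calls to the robot, and variables do not carry over. Pictures are saved under pics/ and viewed, at most 10 in all, crops included, and the job is handed in when it is done.

Besides the shell and the picture viewer there is one more tool, called after ">>>" as name(argument=value, ...), one argument or row to a line, values as JSON. jog_arm: Moves the arm, as the interface text tells. Its arguments: {"type":"object","properties":{"motion":{"type":"array"},"claw":{"type":"number"},"squeeze":{"type":"number"}},"required":["motion"]}

```bash
mkdir -p pics; cat > h.py <<'E'
import numpy as np, cv2
from cell import env
from scipy.spatial.transform import Rotation as R
def snap(n,f):
    p=env.camera_params(n); im=env.read_camera(n); cv2.imwrite('pics/'+f,cv2.cvtColor(im,cv2.COLOR_RGB2BGR)); return p,im
def ray(p,u,v):
    E=np.array(p['extrinsics']); d=np.array([(u-p['cx'])/p['fx'],-(v-p['cy'])/p['fy'],-1.]); Rm=E[:3,:3]
    return -Rm.T@E[:3,3], Rm.T@d
def onz(p,u,v,z):
    o,d=ray(p,u,v); return o+d*(z-o[2])/d[2]
def proj(p,X):
    E=np.array(p['extrinsics']); c=E[:3,:3]@np.array(X)+E[:3,3]; return p['cx']+p['fx']*c[0]/-c[2], p['cy']-p['fy']*c[1]/-c[2]
E
python3 - <<'E'
from h import *
for n in ('scene','side'):
    p,im=snap(n,n+'0.png'); print(n,{k:v for k,v in p.items() if k!='extrinsics'}, np.round(p['extrinsics'],3).tolist())
o=env.get_obs(); print(o['time_s'],o['tool_pos'],o['tool_rot'],env.grip_point_offset)
E
```

```text
scene {'fx': 483.30846347254464, 'fy': 483.30846347254464, 'cx': 312.08572616311915, 'cy': 202.30131640243465} [[-0.872, -0.49, -0.001, 0.411], [0.249, -0.446, 0.86, -0.3], [-0.422, 0.749, 0.511, -0.543], [0.0, 0.0, 0.0, 1.0]]
side {'fx': 459.2412221907304, 'fy': 459.2412221907304, 'cx': 324.18353405281846, 'cy': 198.79893603977962} [[-0.948, -0.318, 0.01, 0.488], [0.22, -0.634, 0.741, -0.298], [-0.229, 0.705, 0.672, -0.847], [0.0, 0.0, 0.0, 1.0]]
0.1 [ 0.25096464 -0.59905783  0.22157823] [-1.79901790e+02  5.75516771e-03  2.27367261e+01] 0.0187
```

View pics/scene0.png

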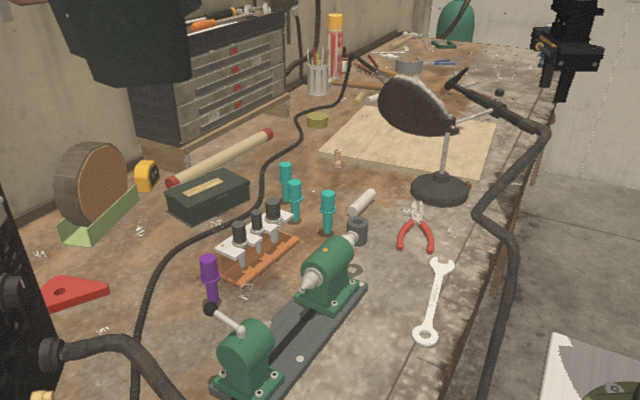

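View pics/side0.png

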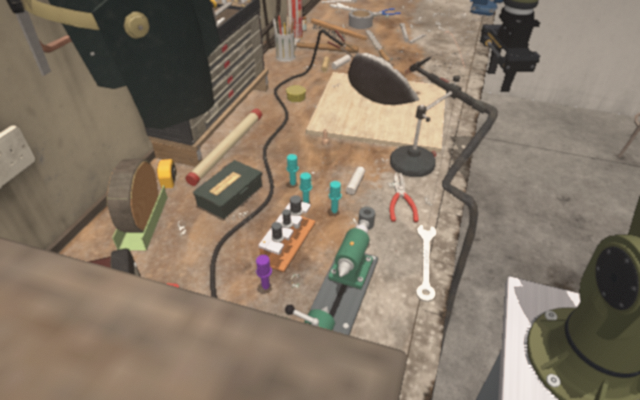

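The scene image shows the rack with three black-knobbed pins at about (239,232), (257,220) and (273,208), and the boss at (357,230). The turquoise and purple pins are look-alikes. I'll zoom in on the rack and boss.

```bash
python3 - <<'E'
from h import *
a=cv2.imread('pics/scene0.png')[170:310,190:390]
cv2.imwrite('pics/c1.png',cv2.resize(a,None,fx=4,fy=4,interpolation=cv2.INTER_CUBIC))
p=env.camera_params('scene')
for n,u,v,z in [('k1',239,223,.099),('k2',257,212,.099),('k3',273,202,.099),('eye',357,221,.1)]: print(n,onz(p,u,v,z).round(3))
p=env.camera_params('side')
for n,u,v,z in [('k1',285,214,.099),('k2',296,202,.099),('eye',367,212,.1),('k0',273,228,.099)]: print(n,onz(p,u,v,z).round(3))
E
```

```text
k1 [ 0.638 -0.05   0.099]
k2 [ 0.631 -0.093  0.099]
k3 [ 0.626 -0.134  0.099]
eye [ 0.469 -0.149  0.1  ]
k1 [ 0.632 -0.083  0.099]
k2 [ 0.623 -0.126  0.099]
eye [ 0.467 -0.145  0.1  ]
k0 [ 0.639 -0.036  0.099]
```

View pics/c1.png

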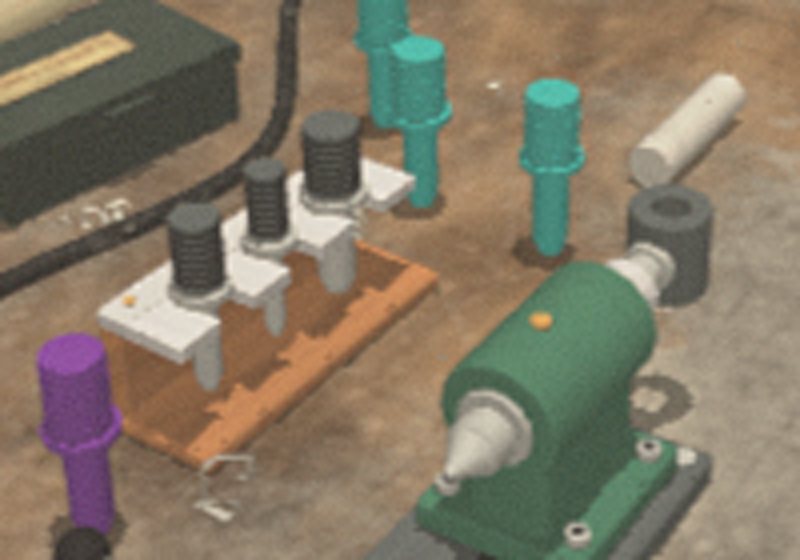

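The crop shows the left, nearest pin with the middle-sized knob (knob top at scene pixel (239,223)). The middle pin is thin and the far one is thick, so the nearest is the medium pin. Next I'll check the rod direction, the lamp position and the rest.

```bash
cat >> h.py <<'E'
def tri(p,a,q,b):
    o1,d1=ray(p,*a);o2,d2=ray(q,*b); s=np.linalg.lstsq(np.c_[d1,-d2],o2-o1,rcond=None)[0]; return ((o1+s[0]*d1+o2+s[1]*d2)/2).round(3)
E
python3 - <<'E'
from h import *
p=env.camera_params('scene');q=env.camera_params('side')
print('lamp base',onz(p,440,192,0),onz(q,412,162,0))
print('shade left',tri(p,(380,92),q,(349,70)),'right-low',tri(p,(446,132),q,(411,102)),'joint',tri(p,(452,125),q,(419,112)))
print('stalk far',tri(p,(545,130),q,(492,108)))
print('tip',onz(p,302.5,290,.08),'sleeve',onz(p,352,237,.08))
print('toolbox top',tri(p,(247,183),q,(260,172)),'turq',onz(p,327.7,192,.09),onz(p,294.7,182,.09),onz(p,285,165,.09))
E
```

```text
lamp base [ 0.41748216 -0.49264369  0.        ] [ 0.41832987 -0.48604543  0.        ]
shade left [ 0.676 -0.735  0.12 ] right-low [ 0.472 -0.707  0.057] joint [ 0.42  -0.502  0.154]
stalk far [ 0.244 -0.593  0.148]
tip [0.47331793 0.02343153 0.08      ] sleeve [ 0.4682583 -0.1296143  0.08     ]
toolbox top [ 0.778 -0.261  0.039] turq [ 0.56530304 -0.22777714  0.09      ] [ 0.63976105 -0.23146285  0.09      ] [ 0.69585186 -0.28542486  0.09      ]
```

```bash
cat >> h.py <<'E'
def plan(target,yaw,n,start=None):
    """shift/turn rows (tool axes, cm/deg) for a straight move to a tool-down pose"""
    o=env.get_obs(); P,r=(o['tool_pos'],o['tool_rot']) if start is None else start
    R0=R.from_euler('xyz',r,degrees=True); R1=R.from_euler('xyz',[180,0,yaw],degrees=True)
    w=(R0.inv()*R1).as_rotvec()/n; d=(np.array(target)-P)/n
    for i in range(n):
        s=(R0*R.from_rotvec(w*i)).inv().apply(d)*100; print([round(float(x),2) for x in s],np.degrees(w).round(2) if i==0 else '')
E
python3 - <<'E'
from h import *
plan([.635,-.05,.35],82,15,([.251,-.599,.352],[180,0,22.7]))
E
```

```text
[3.77, -2.39, 0.01] [-0.    0.   -3.95]
[3.93, -2.12, 0.01] 
[4.07, -1.85, 0.01] 
[4.18, -1.56, 0.01] 
[4.28, -1.27, 0.01] 
[4.36, -0.97, 0.01] 
[4.42, -0.67, 0.01] 
[4.45, -0.36, 0.01] 
[4.47, -0.05, 0.01] 
[4.46, 0.25, 0.01] 
[4.43, 0.56, 0.01] 
[4.38, 0.86, 0.01] 
[4.31, 1.16, 0.01] 
[4.22, 1.46, 0.01] 
[4.11, 1.75, 0.01]
```

>>> jog_arm(
  motion=[
    {"z": -2.6},
    {"z": -2.6},
    {"z": -2.6},
    {"z": -2.6},
    {"z": -2.6},
  ],
)

```text
$.motion[0]: bad value
```

Every row seems to need all six keys.

>>> jog_arm(
  motion=[
    {"x": 0, "y": 0, "z": -2.6, "ax": 0, "ay": 0, "az": 0},
    {"x": 0, "y": 0, "z": -2.6, "ax": 0, "ay": 0, "az": 0},
    {"x": 0, "y": 0, "z": -2.6, "ax": 0, "ay": 0, "az": 0},
    {"x": 0, "y": 0, "z": -2.6, "ax": 0, "ay": 0, "az": 0},
    {"x": 0, "y": 0, "z": -2.6, "ax": 0, "ay": 0, "az": 0},
  ],
)

```text
time_s: 0.6
tool_pos: [0.251, -0.5993, 0.353]
tool_rot: [-179.9, 0.0, 22.7]
force: [0.2, 0.1, -0.3]
grip_width: 0.0874
grasp_force: 0.0
```

>>> jog_arm(
  motion=[
    {"x": 3.8, "y": -2.4, "z": 0, "ax": 0, "ay": 0, "az": -4},
    {"x": 3.9, "y": -2.1, "z": 0, "ax": 0, "ay": 0, "az": -4},
    {"x": 4.1, "y": -1.9, "z": 0, "ax": 0, "ay": 0, "az": -4},
    {"x": 4.2, "y": -1.6, "z": 0, "ax": 0, "ay": 0, "az": -4},
    {"x": 4.3, "y": -1.3, "z": 0, "ax": 0, "ay": 0, "az": -4},
  ],
)

```text
time_s: 1.1
tool_pos: [0.3793, -0.4132, 0.3522]
tool_rot: [-180.0, 0.0, 42.9]
force: [0.2, -0.4, -0.0]
grip_width: 0.0871
grasp_force: 0.0
```

>>> jog_arm(
  motion=[
    {"x": 4.4, "y": -1.0, "z": 0, "ax": 0, "ay": 0, "az": -4},
    {"x": 4.4, "y": -0.7, "z": 0, "ax": 0, "ay": 0, "az": -4},
    {"x": 4.5, "y": -0.4, "z": 0, "ax": 0, "ay": 0, "az": -4},
    {"x": 4.5, "y": 0, "z": 0, "ax": 0, "ay": 0, "az": -4},
    {"x": 4.5, "y": 0.2, "z": 0, "ax": 0, "ay": 0, "az": -4},
  ],
)

```text
time_s: 1.6
tool_pos: [0.5063, -0.2278, 0.3523]
tool_rot: [-180.0, 0.0, 62.9]
force: [0.7, -0.7, -0.5]
grip_width: 0.0869
grasp_force: 0.0
```

>>> jog_arm(
  motion=[
    {"x": 4.4, "y": 0.6, "z": 1, "ax": 0, "ay": 0, "az": -4},
    {"x": 4.4, "y": 0.9, "z": 2, "ax": 0, "ay": 0, "az": -4},
    {"x": 4.3, "y": 1.2, "z": 2, "ax": 0, "ay": 0, "az": -4},
    {"x": 4.2, "y": 1.5, "z": 2, "ax": 0, "ay": 0, "az": -4},
    {"x": 2.0, "y": 1.0, "z": 2, "ax": 0, "ay": 0, "az": -4},
  ],
)

```text
time_s: 2.1
tool_pos: [0.6227, -0.06, 0.2613]
tool_rot: [-180.0, -0.2, 83.2]
force: [-0.3, -0.0, 0.7]
grip_width: 0.0866
grasp_force: 0.0
```

```bash
python3 - <<'E'
from h import *
o=env.get_obs(); print(o['time_s'],o['tool_pos'].round(4),o['tool_rot'],o['qpos'].round(1),o['force'].round(2))
p,im=snap('wrist','w1.png')
for X in ([.638,-.05,.099],[.468,-.148,.1]): print(proj(p,X))
E
```

```text
2.1 [ 0.6227 -0.06    0.2613] [-1.79979935e+02 -1.56315499e-01  8.32116335e+01] [ 29.9  17.5 -33.7  82.5   9.5  82.8 -10.5] [-0.3  -0.02  0.73]
(np.float64(331.98533315588844), np.float64(176.90978636880595))
(np.float64(211.16430898105347), np.float64(264.8131144103626))
```

View pics/w1.png

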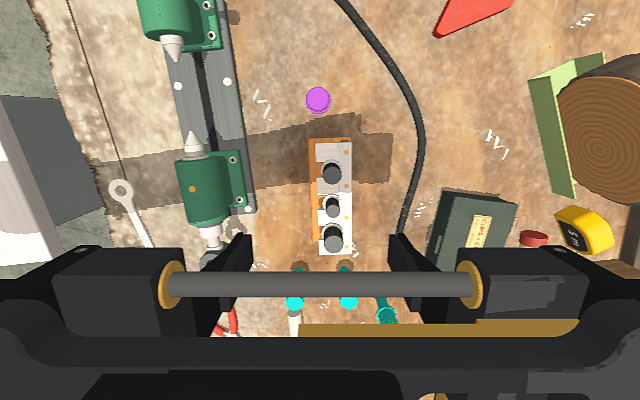

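The wrist view shows the medium pin at about (332,172), thin at (333,206) and thick at (334,237). The boss, at about (211,255), is partly hidden by a finger. I'll magnify the rack.

```bash
python3 - <<'E'
from h import *
a=cv2.imread('pics/w1.png')[130:270,170:370]
cv2.imwrite('pics/c2.png',cv2.resize(a,None,fx=4,fy=4,interpolation=cv2.INTER_CUBIC))
E
```

```text
(no output)
```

View pics/c2.png

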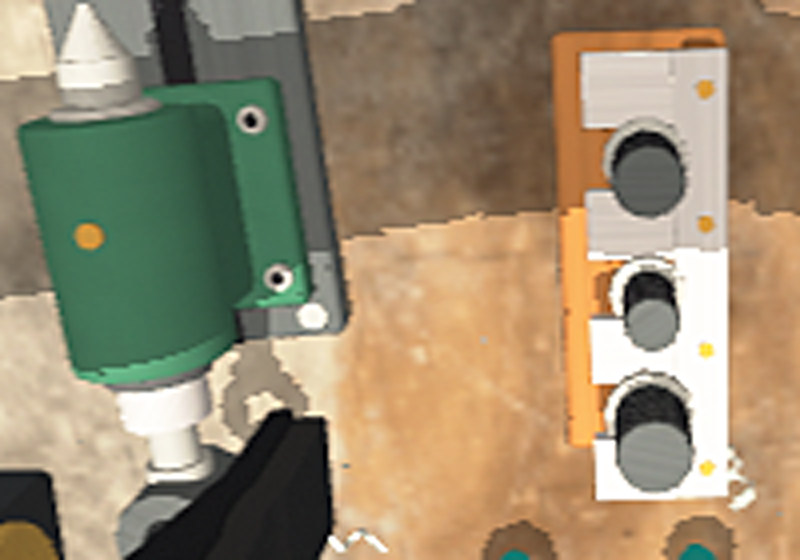

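```bash
python3 - <<'E'
from h import *
p=env.camera_params('wrist'); print('cam',ray(p,0,0)[0])
for n,l,r,v,z in [('A',611,686,180,.099),('B',625,679,325,.099),('C',614,692,455,.099)]:
    a=onz(p,170+l/4,130+v/4,z);b=onz(p,170+r/4,130+v/4,z); print(n,((a+b)/2).round(4),np.linalg.norm(a-b).round(4))
c=lambda u,v,z: onz(p,170+u/4,130+v/4,z).round(4)
print('tip',c(82,5,.08),'rod mid',c(174,445,.08),'sleeve edges',c(124,430,.08),c(208,405,.08))
s=env.camera_params('scene')
for n,l,r,v in [('A',168,221,213),('B',245,287,168),('C',302,361,127)]:
    a=onz(s,190+l/4,170+v/4,.099);b=onz(s,190+r/4,170+v/4,.099); print(n,((a+b)/2).round(4),np.linalg.norm(a-b).round(4))
print('eye scene',onz(s,190+673/4,170+207/4,.1))
plan([.638,-.05,.15],82,5)
E
```

```text
cam [0.63153775 0.02212165 0.42090559]
A [ 0.6369 -0.0436  0.099 ] 0.022
B [ 0.6335 -0.0885  0.099 ] 0.0165
C [ 0.6296 -0.1319  0.099 ] 0.0247
tip [0.4746 0.024  0.08  ] rod mid [ 0.4701 -0.1197  0.08  ] sleeve edges [ 0.4546 -0.1125  0.08  ] [ 0.4845 -0.1067  0.08  ]
A [ 0.6376 -0.0491  0.099 ] 0.0219
B [ 0.6321 -0.0925  0.099 ] 0.018
C [ 0.6266 -0.135   0.099 ] 0.0262
eye scene [ 0.46650232 -0.14815867  0.1       ]
[0.17, 0.31, 2.14] [-0.06 -0.06  0.31]
[0.17, 0.31, 2.14] 
[0.18, 0.3, 2.14] 
[0.18, 0.3, 2.14] 
[0.19, 0.3, 2.14]
```

A is the medium pin: its knob measures 22 mm in both views. I'll descend and look once more from close.

>>> jog_arm(
  motion=[
    {"x": 0.3, "y": 0.3, "z": 2.4, "ax": 0, "ay": 0, "az": 0.2},
    {"x": 0.3, "y": 0.3, "z": 2.4, "ax": 0, "ay": 0, "az": 0.2},
    {"x": 0.2, "y": 0.3, "z": 2.4, "ax": 0, "ay": 0, "az": 0.2},
    {"x": 0.2, "y": 0.3, "z": 2.4, "ax": 0, "ay": 0, "az": 0.2},
    {"x": 0.2, "y": 0.3, "z": 2.2, "ax": 0, "ay": 0, "az": 0.2},
  ],
)

```text
time_s: 2.65
tool_pos: [0.6375, -0.0558, 0.1429]
tool_rot: [-179.9, 0.0, 81.7]
force: [-0.3, 0.2, 0.5]
grip_width: 0.0873
grasp_force: 0.0
```

```bash
python3 - <<'E'
from h import *
o=env.get_obs(); print(o['time_s'],o['tool_pos'].round(4),o['tool_rot'])
p,im=snap('wrist','w2.png'); print(ray(p,0,0)[0])
for y in (-.05,-.0436): print(proj(p,[.637,y,.099]))
P=o['tool_pos'];print(proj(p,P))
E
```

```text
2.65 [ 0.6375 -0.0558  0.1429] [-1.79914516e+02  2.46249602e-02  8.16888438e+01]
[0.64895931 0.02420139 0.30626031]
(np.float64(318.8097798564776), np.float64(215.0738134483273))
(np.float64(317.6254088800722), np.float64(207.48730261185062))
(np.float64(320.46604134092274), np.float64(246.47504099723164))
```

View pics/w2.png

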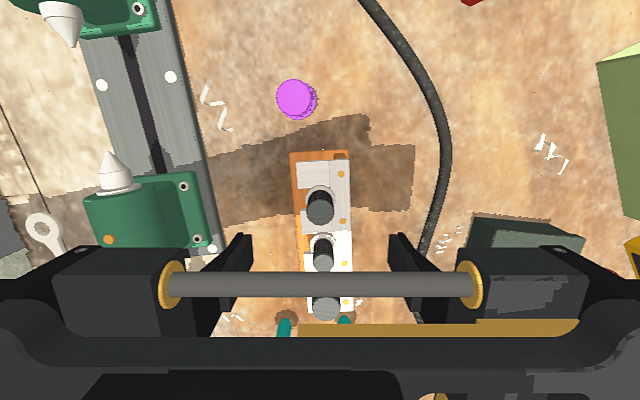

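The knob top is at about (320,211), which puts it at (0.638, -0.047). I'll descend and grip.

>>> jog_arm(
  motion=[
    {"x": 0.5, "y": 0, "z": 1.0, "ax": 0, "ay": 0, "az": 0},
    {"x": 0.4, "y": -0.1, "z": 1.7, "ax": 0, "ay": 0, "az": 0},
    {"x": 0, "y": 0, "z": 2.0, "ax": 0, "ay": 0, "az": 0},
    {"x": 0, "y": 0, "z": 1.8, "ax": 0, "ay": 0, "az": 0},
    {"x": 0, "y": 0, "z": 0.8, "ax": 0, "ay": 0, "az": 0},
  ],
)

```text
time_s: 3.2
tool_pos: [0.6377, -0.0463, 0.0706]
tool_rot: [-179.9, 0.0, 81.7]
force: [0.5, -0.2, -0.4]
grip_width: 0.0871
grasp_force: 0.0
```

>>> jog_arm(
  motion=[
    {"x": 0, "y": 0, "z": 0, "ax": 0, "ay": 0, "az": 0},
    {"x": 0, "y": 0, "z": 0, "ax": 0, "ay": 0, "az": 0},
    {"x": 0, "y": 0, "z": 0, "ax": 0, "ay": 0, "az": 0},
    {"x": 0, "y": 0, "z": 0, "ax": 0, "ay": 0, "az": 0},
    {"x": 0, "y": 0, "z": 0, "ax": 0, "ay": 0, "az": 0},
  ],
  claw=-1,
  squeeze=30,
)

```text
time_s: 3.7
tool_pos: [0.6388, -0.0464, 0.0723]
tool_rot: [179.9, 0.0, 81.7]
force: [0.2, -0.0, 0.1]
grip_width: 0.0548
grasp_force: 0.0
```

>>> jog_arm(
  motion=[
    {"x": 0, "y": 0, "z": 0, "ax": 0, "ay": 0, "az": 0},
    {"x": 0, "y": 0, "z": 0, "ax": 0, "ay": 0, "az": 0},
    {"x": 0, "y": 0, "z": 0, "ax": 0, "ay": 0, "az": 0},
    {"x": 0, "y": 0, "z": 0, "ax": 0, "ay": 0, "az": 0},
    {"x": 0, "y": 0, "z": 0, "ax": 0, "ay": 0, "az": 0},
  ],
)

```text
time_s: 4.2
tool_pos: [0.6384, -0.0464, 0.0715]
tool_rot: [180.0, 0.0, 81.7]
force: [-0.1, -0.4, 0.1]
grip_width: 0.0212
grasp_force: 30.0
```

>>> jog_arm(
  motion=[
    {"x": 0, "y": 0, "z": 0, "ax": 0, "ay": 0, "az": 0},
    {"x": 0, "y": 0, "z": 0, "ax": 0, "ay": 0, "az": 0},
    {"x": 0, "y": 0, "z": 0, "ax": 0, "ay": 0, "az": 0},
    {"x": 0, "y": 0, "z": -0.5, "ax": 0, "ay": 0, "az": 0},
    {"x": 0, "y": 0, "z": -0.5, "ax": 0, "ay": 0, "az": 0},
  ],
)

```text
time_s: 4.7
tool_pos: [0.6381, -0.0464, 0.0817]
tool_rot: [-180.0, 0.0, 81.7]
force: [0.2, 0.0, -0.7]
grip_width: 0.0213
grasp_force: 30.0
```

Gripped: width 21 mm, force 30 N. Lifting, then moving over the eye.

>>> jog_arm(
  motion=[
    {"x": 0, "y": 0, "z": -2.0, "ax": 0, "ay": 0, "az": 0},
    {"x": 0, "y": 0, "z": -2.5, "ax": 0, "ay": 0, "az": 0},
    {"x": 0, "y": 0, "z": -2.5, "ax": 0, "ay": 0, "az": 0},
    {"x": 0, "y": 0, "z": -2.5, "ax": 0, "ay": 0, "az": 0},
    {"x": 0, "y": 0, "z": -2.5, "ax": 0, "ay": 0, "az": 0},
  ],
)

```text
time_s: 5.2
tool_pos: [0.6383, -0.0463, 0.2031]
tool_rot: [180.0, 0.0, 81.7]
force: [0.2, -0.7, -1.0]
grip_width: 0.0213
grasp_force: 30.0
```

```bash
python3 - <<'E'
from h import *
o=env.get_obs();print(o['tool_pos'],o['tool_rot'],o['qpos'].round(1))
plan([.468,-.1465,.195],-1.8,15)
E
```

```text
[ 0.63831371 -0.04627608  0.20314167] [1.79967183e+02 6.09861695e-03 8.17441577e+01] [ 27.7  20.8 -33.3  85.3  11.6  77.3 -14.6]
[-0.82, -1.03, 0.05] [ 0.   -0.    5.57]
[-0.92, -0.94, 0.05] 
[-1.01, -0.85, 0.05] 
[-1.08, -0.75, 0.05] 
[-1.15, -0.64, 0.05] 
[-1.21, -0.52, 0.05] 
[-1.25, -0.4, 0.05] 
[-1.29, -0.28, 0.05] 
[-1.31, -0.15, 0.05] 
[-1.32, -0.03, 0.05] 
[-1.31, 0.1, 0.05] 
[-1.3, 0.23, 0.05] 
[-1.27, 0.35, 0.05] 
[-1.23, 0.48, 0.05] 
[-1.18, 0.59, 0.05]
```

>>> jog_arm(
  motion=[
    {"x": -0.8, "y": -1.0, "z": 0, "ax": 0, "ay": 0, "az": 5.6},
    {"x": -0.9, "y": -0.9, "z": 0, "ax": 0, "ay": 0, "az": 5.6},
    {"x": -1.0, "y": -0.9, "z": 0, "ax": 0, "ay": 0, "az": 5.6},
    {"x": -1.1, "y": -0.8, "z": 0, "ax": 0, "ay": 0, "az": 5.6},
    {"x": -1.2, "y": -0.6, "z": 0, "ax": 0, "ay": 0, "az": 5.6},
  ],
)

```text
time_s: 5.7
tool_pos: [0.5809, -0.0797, 0.2021]
tool_rot: [180.0, -0.0, 53.5]
force: [0.9, -0.1, -1.2]
grip_width: 0.0213
grasp_force: 30.0
```

>>> jog_arm(
  motion=[
    {"x": -1.2, "y": -0.5, "z": 0, "ax": 0, "ay": 0, "az": 5.6},
    {"x": -1.3, "y": -0.4, "z": 0, "ax": 0, "ay": 0, "az": 5.6},
    {"x": -1.3, "y": -0.3, "z": 0, "ax": 0, "ay": 0, "az": 5.6},
    {"x": -1.3, "y": -0.2, "z": 0, "ax": 0, "ay": 0, "az": 5.6},
    {"x": -1.3, "y": 0, "z": 0, "ax": 0, "ay": 0, "az": 5.6},
  ],
)

```text
time_s: 6.2
tool_pos: [0.5239, -0.1129, 0.2021]
tool_rot: [180.0, -0.0, 25.5]
force: [0.6, 0.2, -1.6]
grip_width: 0.0212
grasp_force: 30.0
```

>>> jog_arm(
  motion=[
    {"x": -1.3, "y": 0.1, "z": 0, "ax": 0, "ay": 0, "az": 5.6},
    {"x": -1.3, "y": 0.2, "z": 0, "ax": 0, "ay": 0, "az": 5.6},
    {"x": -1.3, "y": 0.4, "z": 0.3, "ax": 0, "ay": 0, "az": 5.6},
    {"x": -1.2, "y": 0.5, "z": 0.4, "ax": 0, "ay": 0, "az": 5.6},
    {"x": -1.2, "y": 0.6, "z": 0.4, "ax": 0, "ay": 0, "az": 5.1},
  ],
)

```text
time_s: 6.7
tool_pos: [0.4669, -0.1466, 0.1911]
tool_rot: [180.0, -0.0, -2.0]
force: [-0.4, -0.0, -0.0]
grip_width: 0.0211
grasp_force: 30.0
```

```bash
python3 - <<'E'
from h import *
o=env.get_obs();print(o['time_s'],o['tool_pos'].round(4),o['tool_rot'].round(2),o['qpos'].round(1))
p,a=snap('wrist','w3.png'); s,b=snap('scene','s3.png')
P=o['tool_pos']; T=[P[0],P[1],P[2]-.0615]
print('wrist tip,eye',proj(p,T),proj(p,[.468,-.1465,.1]),'scene',proj(s,T),proj(s,[.468,-.1465,.1]))
A=cv2.cvtColor(a,cv2.COLOR_RGB2BGR); B=cv2.cvtColor(b,cv2.COLOR_RGB2BGR)[130:280,290:440]
cv2.imwrite('pics/c3.png',np.hstack([cv2.resize(A[60:360,170:470],(400,400),interpolation=2),cv2.resize(B,(400,400),interpolation=2)]))
E
```

```text
6.7 [ 0.4669 -0.1466  0.1911] [ 1.7997e+02 -5.0000e-02 -1.9600e+00] [ 35.9   0.8 -21.7 107.2   0.3  72.1 -77.8]
wrist tip,eye (np.float64(319.5961820335336), np.float64(214.40248790047897)) (np.float64(319.49719697763607), np.float64(202.96778105027315)) scene (np.float64(358.4636876063065), np.float64(206.84466754193662)) (np.float64(357.0043256002325), np.float64(221.98646647978396))
```

View pics/c3.png

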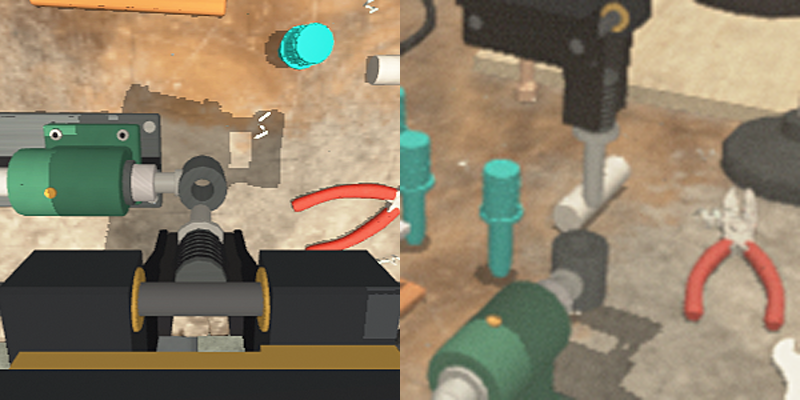

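The wrist view has the eye mouth at about (321.5,197) and the pin tip at about (321,216), so the eye is a few mm further in +x. In the scene view the tip is at (362.5,206) and the mouth at (357.5,220), which agrees.

```bash
python3 - <<'E'
from h import *
p=env.camera_params('wrist'); print(onz(p,321.5,197.3,.1))
E
```

```text
[ 0.47238107 -0.14959478  0.1       ]
```

>>> jog_arm(
  motion=[
    {"x": 0.1, "y": 0, "z": 0.3, "ax": 0, "ay": 0, "az": 0},
    {"x": 0.1, "y": 0, "z": 0.5, "ax": 0, "ay": 0, "az": 0},
    {"x": 0.1, "y": 0, "z": 0.5, "ax": 0, "ay": 0, "az": 0},
    {"x": 0.1, "y": 0.1, "z": 0.3, "ax": 0, "ay": 0, "az": 0},
    {"x": 0, "y": 0, "z": 0, "ax": 0, "ay": 0, "az": 0},
  ],
)

```text
time_s: 7.3
tool_pos: [0.4711, -0.1474, 0.1737]
tool_rot: [-180.0, 0.1, -1.7]
force: [0.4, -0.2, -0.3]
grip_width: 0.0214
grasp_force: 30.0
```

```bash
python3 - <<'E'
from h import *
o=env.get_obs();print(o['time_s'],o['tool_pos'].round(4),o['tool_rot'].round(2))
p,a=snap('wrist','w4.png'); s,b=snap('scene','s4.png')
P=o['tool_pos']; T=[P[0],P[1],P[2]-.0615]
M=[P[0],P[1],.1]
print('wrist tip,mouth below',proj(p,T),proj(p,M),'scene',proj(s,T),proj(s,M))
A=cv2.cvtColor(a,cv2.COLOR_RGB2BGR)[170:245,280:360]; B=cv2.cvtColor(b,cv2.COLOR_RGB2BGR)[170:245,320:400]
cv2.imwrite('pics/c4.png',np.hstack([cv2.resize(A,(400,375),interpolation=2),cv2.resize(B,(400,375),interpolation=2)]))
E
```

```text
7.3 [ 0.4711 -0.1474  0.1737] [-1.7997e+02  7.0000e-02 -1.7300e+00]
wrist tip,mouth below (np.float64(319.700684846304), np.float64(214.24909629292128)) (np.float64(319.7207713240593), np.float64(209.65335291962802)) scene (np.float64(355.87699357066975), np.float64(214.98317405691543)) (np.float64(355.5467415880743), np.float64(221.22288768222427))
```

View pics/c4.png

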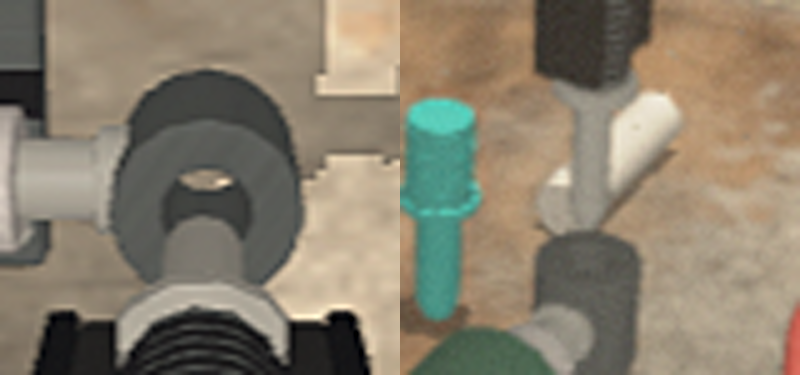

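Pin and mouth are aligned to about 1 mm: in the wrist crop the hole centre is at 207 and the shank at 203, and in the scene crop the boss is at 588 and the shank at 587. I'll lower it while watching the force.

>>> jog_arm(
  motion=[
    {"x": 0.05, "y": 0.08, "z": 0.4, "ax": 0, "ay": 0, "az": 0},
    {"x": 0, "y": 0, "z": 0.5, "ax": 0, "ay": 0, "az": 0},
    {"x": 0, "y": 0, "z": 0.5, "ax": 0, "ay": 0, "az": 0},
    {"x": 0, "y": 0, "z": 0.4, "ax": 0, "ay": 0, "az": 0},
    {"x": 0, "y": 0, "z": 0.2, "ax": 0, "ay": 0, "az": 0},
  ],
)

```text
time_s: 7.9
tool_pos: [0.4713, -0.1483, 0.1539]
tool_rot: [-180.0, 0.0, -1.8]
force: [-0.2, 0.7, -0.5]
grip_width: 0.0209
grasp_force: 30.0
```

>>> jog_arm(
  motion=[
    {"x": 0, "y": 0, "z": 0.3, "ax": 0, "ay": 0, "az": 0},
    {"x": 0, "y": 0, "z": 0.3, "ax": 0, "ay": 0, "az": 0},
    {"x": 0, "y": 0, "z": 0.3, "ax": 0, "ay": 0, "az": 0},
    {"x": 0, "y": 0, "z": 0.3, "ax": 0, "ay": 0, "az": 0},
    {"x": 0, "y": 0, "z": 0.2, "ax": 0, "ay": 0, "az": 0},
  ],
)

```text
time_s: 8.4
tool_pos: [0.4716, -0.1484, 0.1402]
tool_rot: [180.0, 0.0, -1.8]
force: [0.3, -1.1, -0.8]
grip_width: 0.0212
grasp_force: 30.0
```

>>> jog_arm(
  motion=[
    {"x": 0, "y": 0, "z": 0.5, "ax": 0, "ay": 0, "az": 0},
    {"x": 0, "y": 0, "z": 0.5, "ax": 0, "ay": 0, "az": 0},
    {"x": 0, "y": 0, "z": 0.5, "ax": 0, "ay": 0, "az": 0},
    {"x": 0, "y": 0, "z": 0.5, "ax": 0, "ay": 0, "az": 0},
    {"x": 0, "y": 0, "z": 0.4, "ax": 0, "ay": 0, "az": 0},
  ],
)

```text
time_s: 8.9
tool_pos: [0.4715, -0.1484, 0.1159]
tool_rot: [-180.0, 0.0, -1.8]
force: [-0.5, 0.5, -1.0]
grip_width: 0.0213
grasp_force: 30.0
```

>>> jog_arm(
  motion=[
    {"x": 0, "y": 0, "z": 0.15, "ax": 0, "ay": 0, "az": 0},
    {"x": 0, "y": 0, "z": 0.15, "ax": 0, "ay": 0, "az": 0},
    {"x": 0, "y": 0, "z": 0.1, "ax": 0, "ay": 0, "az": 0},
    {"x": 0, "y": 0, "z": 0.1, "ax": 0, "ay": 0, "az": 0},
    {"x": 0, "y": 0, "z": 0, "ax": 0, "ay": 0, "az": 0},
  ],
)

```text
time_s: 9.4
tool_pos: [0.4717, -0.1484, 0.1115]
tool_rot: [180.0, -0.0, -1.8]
force: [-0.2, 0.1, -0.5]
grip_width: 0.0214
grasp_force: 30.0
```

>>> jog_arm(
  motion=[
    {"x": 0, "y": 0, "z": 0.1, "ax": 0, "ay": 0, "az": 0},
    {"x": 0, "y": 0, "z": 0.05, "ax": 0, "ay": 0, "az": 0},
    {"x": 0, "y": 0, "z": 0.05, "ax": 0, "ay": 0, "az": 0},
    {"x": 0, "y": 0, "z": 0, "ax": 0, "ay": 0, "az": 0},
    {"x": 0, "y": 0, "z": 0, "ax": 0, "ay": 0, "az": 0},
  ],
)

```text
time_s: 9.9
tool_pos: [0.4719, -0.1485, 0.1113]
tool_rot: [180.0, -0.0, -1.8]
force: [-3.9, 0.9, 10.0]
grip_width: 0.0211
grasp_force: 30.0
```

The collar is seated: the tool stops at z = 0.111 with 10 N upward. I'll firm up the grip and pull along tool +y.

>>> jog_arm(
  motion=[
    {"x": 0, "y": 0, "z": 0, "ax": 0, "ay": 0, "az": 0},
    {"x": 0, "y": 0, "z": 0, "ax": 0, "ay": 0, "az": 0},
    {"x": 0, "y": 0.1, "z": 0, "ax": 0, "ay": 0, "az": 0},
    {"x": 0, "y": 0.2, "z": 0, "ax": 0, "ay": 0, "az": 0},
    {"x": 0, "y": 0.2, "z": 0, "ax": 0, "ay": 0, "az": 0},
  ],
  squeeze=55,
)

```text
time_s: 10.4
tool_pos: [0.4718, -0.1511, 0.1113]
tool_rot: [-179.9, 0.0, -1.7]
force: [-4.2, 6.5, 12.7]
grip_width: 0.0212
grasp_force: 55.0
```

>>> jog_arm(
  motion=[
    {"x": 0, "y": 0.4, "z": 0, "ax": 0, "ay": 0, "az": 0},
    {"x": 0, "y": 0.5, "z": 0, "ax": 0, "ay": 0, "az": 0},
    {"x": 0, "y": 0.5, "z": 0, "ax": 0, "ay": 0, "az": 0},
    {"x": 0, "y": 0.4, "z": 0, "ax": 0, "ay": 0, "az": 0},
    {"x": 0, "y": 0.2, "z": 0, "ax": 0, "ay": 0, "az": 0},
  ],
)

```text
time_s: 10.9
tool_pos: [0.4714, -0.1689, 0.1113]
tool_rot: [-179.7, 0.0, -1.7]
force: [-6.0, 12.7, 14.8]
grip_width: 0.0209
grasp_force: 55.0
```

>>> jog_arm(
  motion=[
    {"x": -0.05, "y": 0.3, "z": 0, "ax": 0, "ay": 0, "az": 0},
    {"x": -0.05, "y": 0.3, "z": 0, "ax": 0, "ay": 0, "az": 0},
    {"x": 0, "y": 0.3, "z": 0, "ax": 0, "ay": 0, "az": 0},
    {"x": 0, "y": 0.2, "z": 0, "ax": 0, "ay": 0, "az": 0},
    {"x": 0, "y": 0, "z": 0, "ax": 0, "ay": 0, "az": 0},
  ],
)

```text
time_s: 11.4
tool_pos: [0.4709, -0.1784, 0.1113]
tool_rot: [-179.6, -0.0, -1.6]
force: [-3.3, 12.5, 12.8]
grip_width: 0.0208
grasp_force: 55.0
```

```bash
python3 - <<'E'
from h import *
o=env.get_obs();print(o['time_s'],o['tool_pos'].round(4),o['force'].round(1))
p,a=snap('wrist','w5.png'); s,b=snap('scene','s5.png'); 
for im in (a,b):
    r=cv2.inRange(cv2.cvtColor(im,cv2.COLOR_RGB2HSV),(0,150,60),(5,255,255))|cv2.inRange(cv2.cvtColor(im,cv2.COLOR_RGB2HSV),(172,150,60),(180,255,255))
    n,_,st,c=cv2.connectedComponentsWithStats(r); print([(st[i].tolist()) for i in range(1,n) if st[i,4]>8])
A=cv2.cvtColor(a,cv2.COLOR_RGB2BGR)[160:260,220:360]; B=cv2.cvtColor(b,cv2.COLOR_RGB2BGR)[190:265,310:415]
cv2.imwrite('pics/c5.png',np.hstack([cv2.resize(A,(400,286),interpolation=2),cv2.resize(B,(400,286),interpolation=2)]))
E
```

```text
11.4 [ 0.4709 -0.1784  0.1113] [-3.3 12.5 12.8]
[[230, 221, 6, 22, 55], [377, 225, 99, 23, 1193], [453, 247, 26, 19, 251]]
[[331, 35, 4, 40, 74], [338, 42, 2, 5, 9], [397, 220, 16, 30, 90], [420, 224, 7, 5, 14], [424, 230, 6, 12, 18], [427, 249, 6, 4, 12], [40, 275, 69, 38, 1474]]
```

View pics/c5.png

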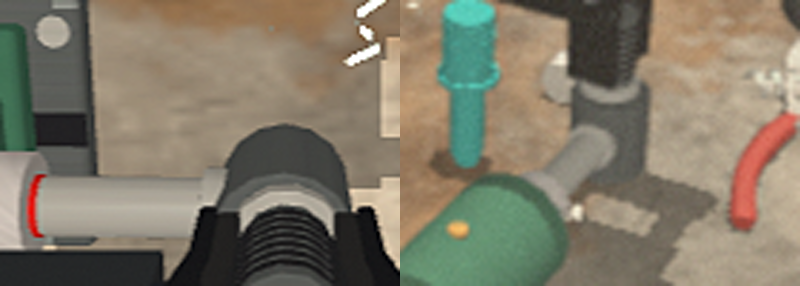

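The red ring has begun to show at wrist pixel (230..236, 232), about 3 mm of it. It needs roughly 3 mm more.

>>> jog_arm(
  motion=[
    {"x": -0.03, "y": 0.1, "z": 0, "ax": 0, "ay": 0, "az": 0},
    {"x": 0, "y": 0.1, "z": 0, "ax": 0, "ay": 0, "az": 0},
    {"x": 0, "y": 0.1, "z": 0, "ax": 0, "ay": 0, "az": 0},
    {"x": 0, "y": 0.03, "z": 0, "ax": 0, "ay": 0, "az": 0},
    {"x": 0, "y": 0, "z": 0, "ax": 0, "ay": 0, "az": 0},
  ],
)

```text
time_s: 12.0
tool_pos: [0.4708, -0.1808, 0.1114]
tool_rot: [-179.5, -0.0, -1.5]
force: [-2.2, 13.2, 12.6]
grip_width: 0.0205
grasp_force: 55.0
```

```bash
cat > ring.py <<'E'
from h import *
o=env.get_obs();print(o['time_s'],o['tool_pos'].round(4),o['force'].round(1))
p,a=snap('wrist','w_%d.png'%(o['time_s']*100))
R_=a.astype(int)
for v in (225,230,235):
    print(v,[(u,tuple(R_[v,u])) if 0 else '%d:%d/%d'%(u,R_[v,u,0],R_[v,u,1]) for u in range(224,244)])
E
python3 ring.py
```

```text
12.0 [ 0.4708 -0.1808  0.1114] [-2.2 13.2 12.6]
225 ['224:142/135', '225:124/123', '226:135/117', '227:184/73', '228:207/20', '229:203/29', '230:202/31', '231:203/27', '232:193/13', '233:169/129', '234:159/168', '235:160/158', '236:162/157', '237:160/156', '238:159/155', '239:160/155', '240:159/154', '241:161/155', '242:160/155', '243:158/154']
230 ['224:124/120', '225:114/126', '226:188/92', '227:227/25', '228:220/33', '229:219/34', '230:220/32', '231:223/22', '232:192/107', '233:165/165', '234:177/177', '235:178/174', '236:177/173', '237:177/171', '238:177/171', '239:177/173', '240:177/172', '241:177/172', '242:178/173', '243:177/172']
235 ['224:122/117', '225:117/128', '226:188/92', '227:228/27', '228:221/35', '229:219/37', '230:220/34', '231:225/22', '232:191/102', '233:167/161', '234:177/173', '235:177/170', '236:177/168', '237:178/169', '238:178/169', '239:177/168', '240:177/169', '241:177/169', '242:178/170', '243:178/170']
```

```bash
python3 - <<'E'
from h import *
p=env.camera_params('wrist')
for z in (.088,.084): 
    print([np.round(proj(p,[.475,y,z]),1) for y in (-.110,-.115)])
E
```

```text
[array([222.4, 228.8]), array([229.3, 228.7])]
[array([224.3, 226.8]), array([231. , 226.6])]
```

About 4.5 of the 5 mm is visible. I'll pull a further 2 mm or so.

>>> jog_arm(
  motion=[
    {"x": 0, "y": 0.1, "z": 0, "ax": 0, "ay": 0, "az": 0},
    {"x": 0, "y": 0.1, "z": 0, "ax": 0, "ay": 0, "az": 0},
    {"x": 0, "y": 0.03, "z": 0, "ax": 0, "ay": 0, "az": 0},
    {"x": 0, "y": 0, "z": 0, "ax": 0, "ay": 0, "az": 0},
    {"x": 0, "y": 0, "z": 0, "ax": 0, "ay": 0, "az": 0},
  ],
)

```text
time_s: 12.55
tool_pos: [0.4708, -0.1828, 0.1114]
tool_rot: [-179.5, -0.0, -1.5]
force: [-2.8, 15.1, 13.6]
grip_width: 0.0211
grasp_force: 55.0
```

```bash
python3 ring.py
```

```text
12.55 [ 0.4708 -0.1828  0.1114] [-2.8 15.1 13.6]
225 ['224:141/138', '225:155/166', '226:187/121', '227:206/17', '228:201/27', '229:201/31', '230:201/31', '231:202/27', '232:192/13', '233:169/129', '234:158/167', '235:161/159', '236:163/157', '237:161/156', '238:161/156', '239:161/156', '240:160/155', '241:160/154', '242:159/153', '243:160/154']
230 ['224:165/173', '225:197/141', '226:219/45', '227:220/30', '228:219/35', '229:219/35', '230:220/33', '231:223/22', '232:191/106', '233:166/165', '234:176/177', '235:177/173', '236:176/172', '237:177/172', '238:177/172', '239:177/173', '240:177/172', '241:177/173', '242:177/173', '243:177/172']
235 ['224:164/171', '225:195/138', '226:217/45', '227:218/30', '228:219/36', '229:219/36', '230:220/34', '231:224/21', '232:192/103', '233:167/161', '234:177/173', '235:178/170', '236:178/169', '237:177/169', '238:177/169', '239:178/169', '240:177/169', '241:177/168', '242:177/169', '243:178/169']
```

```bash
python3 - <<'E'
from h import *
a=cv2.imread('pics/w_1255.png'); b=cv2.cvtColor(env.read_camera('scene'),cv2.COLOR_RGB2BGR)
print([tuple(int(x) for x in a[230,u,:2]) for u in range(217,227)])
cv2.imwrite('pics/f.png',np.hstack([cv2.resize(a[200:260,210:310],(500,300),interpolation=0),cv2.resize(b[180:270,320:410],(300,300),interpolation=2)]))
o=env.get_obs();print(o['time_s'],o['tool_pos'].round(4),o['force'].round(1))
E
```

```text
[(179, 191), (181, 191), (183, 195), (154, 163), (114, 120), (108, 114), (125, 133), (160, 173), (127, 141), (38, 45)]
12.65 [ 0.4708 -0.1827  0.1114] [-3.4 14.3 12.7]
```

View pics/f.png

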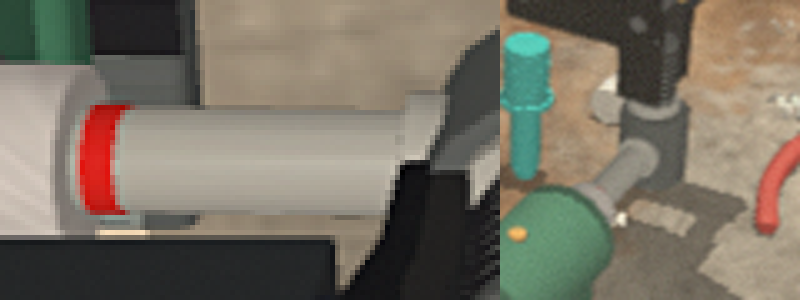

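The whole ring is visible, with about 1 mm of bare steel between it and the sleeve (wrist pixels 223–225). The collar sits on the boss and the grip holds steady, so I'm handing in.

```bash
python3 -c "
from cell import env
print(env.sign_off())"
```

```text
the job is handed in; nothing more can be done
None
```

The medium pin is pushed fully down into the eye, and the arm is still gripping it and holding the rod out with the red ring about 1 mm clear of the sleeve, handed in at 12.65 s; I did not touch the other two pins or the bar.

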